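# Take the parts carrier off the safety hook

## Task

The small parts carrier hangs in a hook whose sprung keeper stops it slipping out. With the carrier itself, press the keeper open, lift the carrier off the hook and set it down gently, upright, wholly on the clear plate near its middle; let go of it. Leave the blue bottle and the yellow-brown carton where they are.

Things in the scene. Friction and masses are not known exactly. Their poses are not given: they have to be found in the camera images.
- carrier_grip (a point): Centre of the black grip block, 14 (x) x 50 (y) x 14 mm, at the top of the aluminium parts carrier (rigid, 0.2 to 0.4 kg); grasp from above, fingers closing along its x. Below it: two 8 mm uprights at y = +-36.5 mm, a lower cross-bar 70 mm down, a tray whose rim is 145 mm and underside 175 mm down. z up, y along the bars.
- carrier_bar (a point): Middle of the carrier's lower cross-bar (8 mm round, along y), which hangs in the hook between the two uprights: 70 mm below carrier_grip, 105 mm above the tray's underside. Same axes as carrier_grip.
- carrier: The carrier's underside: centre of the bottom of its open tray, 50 (x) x 76 (y) x 30 mm high (two small adapters are fixed in it), 175 mm below carrier_grip, same axes.
- hook_seat (a point): Where the bar's centre hangs (+-6 mm in x) in the fixed dark steel hook, 165 mm over the table. z up, -x points out to the tip. Hook 14 mm wide in y; level floor 4 mm below this point and 15 mm thick; wall at x = +14 mm; a fixed hood over the seat out to x = -16 mm, underside 18, top 28 mm above this point, so the bar cannot be lifted straight out. Post at x = +60 mm, no higher than the hood.
- hook_mouth (a point): Point in the hook's mouth 55 mm out (-x) from hook_seat, same height and axes. With the bar's centre within 9 mm of here in x it is past the keeper and free to be lifted; 20 mm up it clears the tip, then goes on outwards (-x). Lifted over 40 mm before it is beyond the tip, the tray hits the hook from below.
- hook_tip (a point): Top of the hook's upturned tip, 8 mm thick in x: 75 mm out (-x) from hook_seat and 14 mm above it. Same axes. The arm ends here.
- keeper (a joint): Sprung steel flap 17 mm long, hinged at the hood's outer end, 20 mm out (-x) from hook_seat and 17 mm above it. 0 = shut, hanging down across the slot, to 1.6 rad; it opens outwards (-x) only, pushed by the bar, and springs shut by itself. About 1 N at its end starts it, 3 N opens it; from about 0.8 rad the bar slides past under it.
- plate: Fixed clear acrylic plate lying on the table, 150 (x) x 200 (y) x 8 mm thick. Origin at the centre of its underside, z up.
- bottle: Blue dropper bottle, 54 mm across, 136 mm high, loose; origin at the centre of its underside. A bystander.
- tin: Small yellow-brown carton, 60 x 85 x 42 mm, loose; origin at the centre of its underside. A bystander.

How it is judged:
On the way:
1. the keeper is pressed open by the carrier's lower bar while the bar is still down in the hook (value of joint keeper above 0.6 rad and x of carrier_bar in the frame of hook_seat between -0.06 and -0.014 m and z of carrier_bar in the frame of hook_seat below 0.022 m), for 0.02 s.
At the end, for the whole second after the job is handed in: The carrier stands upright (within 0.1 rad) and at rest on the clear plate, its centre within 45 mm (plate's x) and 60 mm (plate's y) of the plate's centre, and the keeper has sprung shut (under 0.15 rad) (x of carrier in the frame of plate between -0.045 and 0.045 m and y of carrier in the frame of plate between -0.06 and 0.06 m and z of carrier in the frame of plate between 0.003 and 0.014 m and angle between carrier's own z axis and vertical below 0.1 rad and linear speed of carrier below 0.02 m/s and value of joint keeper below 0.15 rad); the robot touches nothing.
It fails at once if the carrier is dropped (falls untouched by the fingers faster than 0.6 m/s) (linear speed of carrier above 0.6 m/s and contact force between the fingers and carrier below 0.05 N).
It fails at once if the carrier is tipped over (angle between carrier's own z axis and vertical above 0.9 rad).
It fails at once if the blue bottle or the carton is moved more than 30 mm (distance of any of bottle, tin from where it was at the start of the episode above 0.03 m).
It also fails if it takes over 53 s, if anything falls off the work surface, if the arm or the gripper's body presses on something with over 40 N, if the wrist force passes 120 N, or if a joint passes its speed limit or range.

## Robot

A 6-joint arm with a two-finger parallel gripper is mounted at the origin on a cart in front of the work surface, level with it; the furniture and walls round the work are solid. World frame = base frame: x ahead of the robot, y to its left, z up, the work surface at z = 0. Lengths are in m, angles in rad, forces in N, time in s.
With the tool pointing down it reaches from about 0.35 to 0.975 m from the base axis. Payload 17.4 kg.
Tool frame: the origin (TCP) lies at the very end of the fingers, on their centre line; the grasp point (between the pads) lies 19 mm behind it; z points along the fingers, y is the line along which they close (so a half turn about z gives the same grasp; the last joint's range is limited). The gripper opens to 85 mm and grips with 20 to 120 N. Pads are 22 mm wide; open, the fingers measure 114 mm over their backs; the gripper's body (76 mm by 85 mm) begins 54 mm behind the grasp point. The pads swing forward as they close: fully open they stand 13 mm farther back than shut.
Start: joints at [1.105, 0.116, 1.442, -0, 1.584, -0.038], TCP at [0.28, 0.614, 0.231] pointing down, gripper open.
Joint ranges: [-2.83, 2.83], [-0.83, 2.19], [0.07, 2.5], [-1.14, 4.28], [0.01, 3], [-2.97, 2.97]. Speed limits (rad/s): [1.89, 1.89, 2.22, 3.14, 3.14, 3.14].

## Interface

Orientations are given as a 3x3 rotation matrix whose columns are the frame's x, y, z axes.
In Python, from plant import * gives the robot as it stands.
- The arm moves only by the shell command python3 -m jog 'ROWS'. ROWS is JSON, one flat list of numbers, 7 for each row, row after row: the turn, a rotation vector about the tool's x, y, z in rad, then the shift along the tool's x, y, z in m, then the opening, from -1 (shut) to 1 (fully open), so that 0 is half open. A call has 1 to 12 rows; each row is the pose to reach, as a shift and turn from the pose commanded when the call began, along the tool's axes at that moment; what a row does not reach only later rows make up. A row lasts 1/12 s, in which the tool goes at most 41.7 mm and 7.16 degrees, less where a joint would pass 70% of its speed; a pose out of reach is approached as far as the arm can. A call with a gripper value outside its range is refused whole. The fingers move at their own pace and stop on an object; the grip force is fixed at half the most. Time passes only in rows, so rows that repeat a pose let the fingers close. It gives the time, the measured TCP pose, the force, the opening and the grip force at its end, in the units of the state.
- get_state(): the state, without advancing time (a new reading comes with each control period).
- camera(name): name is "side" or "top"; returns a dict with "image" (384x512x3 uint8, red, green, blue), "K" (3x3 intrinsics, pixels), "xyz" and "attitude" of the camera in the world. Camera axes: x right, y up, looking along -z (the intrinsics and any distortion apply to the point x, -y, -z); pixel columns grow to the right and rows downward; lengths in m; the calibration is good to about 2 mm. A picture is of the moment at which its call begins. There is no depth.
- sign_off(): hands the job in; it is judged then, once.
The state is a dict: "t": time; "q": joint angles; "qd": joint speeds; "joint_efforts": joint torques, N m; "tcp_pos": TCP position; "tcp_rot": TCP orientation; "wrist_force": force on the tool from outside, world axes, zero at the start; "torque": the same for the moment, N m; "finger_gap": opening from 0.0 (shut) to 1.0 (fully open); "gripper_force": force on a finger pad.
Only numpy, scipy, OpenCV 4.12 (cv2) and the standard library are available. Lean on these libraries where they do the work, as an engineer would, in place of code of your own. Each camera call takes 0.05 s, during which the arm holds its last target. There are 200 camera calls.

## Working session

There is one attempt and no reset: what is moved stays moved. The work goes in short steps, Python scripts to look and compute and a shell command to move; the robot and the scene stay as the last step left them, time stands still between calls to the robot, and variables do not carry over. Pictures are saved under pics/ and viewed, at most 10 in all, crops included, and the job is handed in when it is done.

```bash
mkdir -p pics; cat > h.py <<'E'
from plant import *
import numpy as np, cv2
def snap(n,tag):
    c=camera(n); cv2.imwrite(f'pics/{tag}.png',c['image'][:,:,::-1]); np.savez(f'pics/{tag}.npz',**{k:np.array(v) for k,v in c.items()}); return c
def ld(tag): return np.load(f'pics/{tag}.npz')
def ray(c,u,v):
    K=c['K']; d=np.array([(u-K[0,2])/K[0,0],-(v-K[1,2])/K[1,1],-1]); d=np.array(c['attitude'])@d
    return np.array(c['xyz']),d/np.linalg.norm(d)
def onz(c,u,v,z):
    o,d=ray(c,u,v); return o+d*(z-o[2])/d[2]
def tri(c1,p1,c2,p2):
    o1,d1=ray(c1,*p1);o2,d2=ray(c2,*p2)
    s=np.linalg.lstsq(np.c_[d1,-d2],o2-o1,rcond=None)[0]
    a=o1+d1*s[0];b=o2+d2*s[1]; return (a+b)/2,np.linalg.norm(a-b)
def proj(c,P):
    p=np.array(c['attitude']).T@(np.array(P)-c['xyz']); K=c['K']; return K[0,0]*p[0]/-p[2]+K[0,2],-K[1,1]*p[1]/-p[2]+K[1,2]
E
python3 - <<'E'
from h import *
for n in('side','top'):
    c=snap(n,n+'0'); print(n,c.keys(),c['K'],c['xyz'],c['attitude'])
s=get_state();print(s['t'],s['tcp_pos'],s['tcp_rot'],s['wrist_force'],s['finger_gap'])
E
```

```text
side dict_keys(['image', 'K', 'xyz', 'attitude']) [[385.87402852   0.         259.8495345 ]
 [  0.         385.87402852 189.71404297]
 [  0.           0.           1.        ]] [ 0.5447468  -0.93380019  0.6708191 ] [[ 9.99871796e-01 -1.43246634e-02 -7.15513087e-03]
 [ 1.68867402e-04  4.56262388e-01 -8.89845270e-01]
 [ 1.60113511e-02  8.89729980e-01  4.56206312e-01]]
top dict_keys(['image', 'K', 'xyz', 'attitude']) [[390.58562827   0.         252.95828885]
 [  0.         390.58562827 197.88374202]
 [  0.           0.           1.        ]] [0.39032447 0.07161299 1.23211404] [[ 0.02054173  0.98762985 -0.15545196]
 [-0.99978768  0.02003985 -0.00479513]
 [-0.00162058  0.15551745  0.98783182]]
0.1 [0.2799714  0.61402719 0.23063237] [[-9.09875838e-01  4.14880418e-01 -4.44691970e-04]
 [ 4.14880655e-01  9.09875389e-01 -9.04365371e-04]
 [ 2.94107966e-05 -1.00735430e-03 -9.99999492e-01]] [ 0.25299041 -1.47454629 -0.15939521] 0.9992034423504537
```

View pics/side0.png

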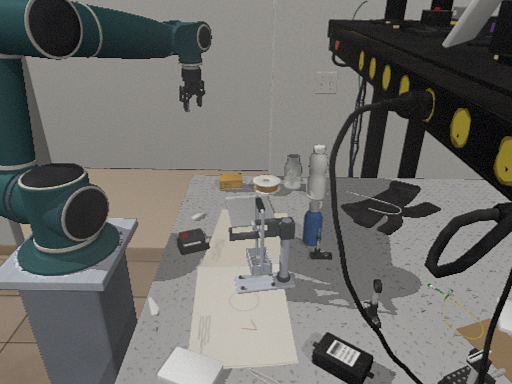

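View pics/top0.png

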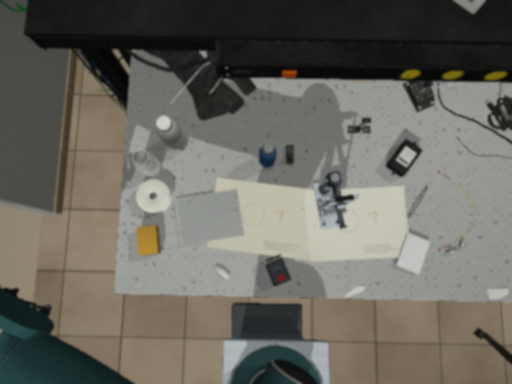

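The side view shows the hook and carrier around (262,240), the bottle at (313,225) and the carton at (230,182). In the top view the carrier is near (340,200), the plate near (209,217), the carton at (148,240) and the bottle at (267,156). I'll zoom in next.

```bash
python3 - <<'E'
import cv2,numpy as np
s=cv2.imread('pics/side0.png')[190:300,220:310];t=cv2.imread('pics/top0.png')
f=lambda i,k:cv2.resize(i,None,fx=k,fy=k,interpolation=cv2.INTER_CUBIC)
a=f(s,5);b=f(t[160:240,300:370],5)
o=np.zeros((560,800,3),np.uint8);o[:550,:450]=a;o[:400,450:800]=b
cv2.imwrite('pics/z1.png',o)
cv2.imwrite('pics/z2.png',f(t[175:275,120:260],5))
E
```

```text
(no output)
```

View pics/z1.png

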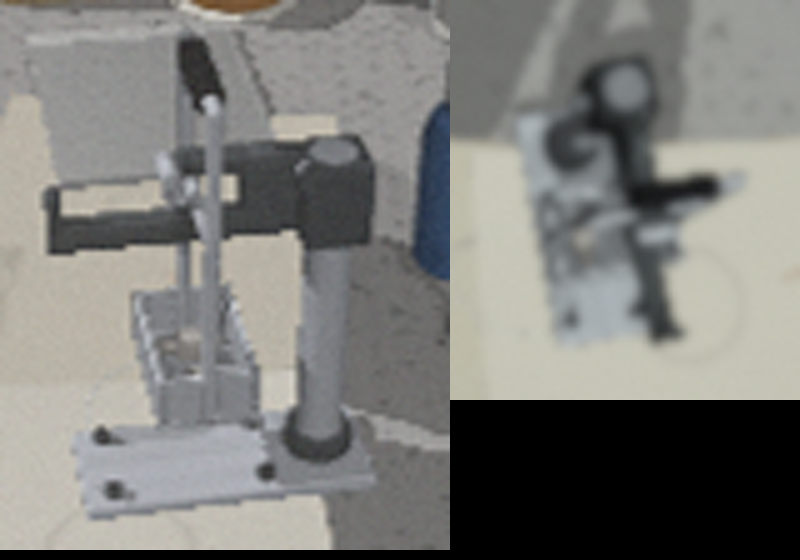

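View pics/z2.png

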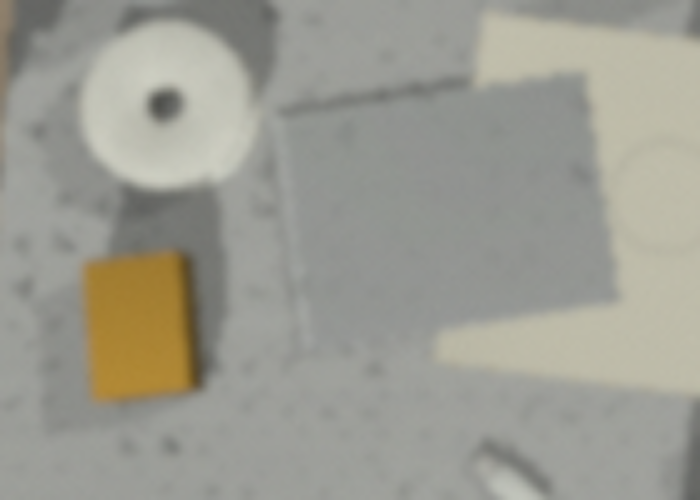

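```bash
cat > m.py <<'E'
from h import *
S,T=ld('side0'),ld('top0')
s=lambda x,y:(x/5+220-.4,y/5+190-.4); t=lambda x,y:((x-450)/5+300-.4,y/5+160-.4)
for n,a,b in[('grip',(200,73),(668,191)),('gripnearend',(212,100),(720,185)),('tip',(52,190),(668,328)),('post',(335,150),(628,87))]:
    print(n,*tri(S,s(*a),T,t(*b)))
p=[onz(T,x/5+120-.4,y/5+175-.4,.008)[:2] for x,y in[(280,108),(585,72),(620,298),(305,350)]]
p=np.array(p);print('plate',p,p.mean(0))
print([np.linalg.norm(p[i]-p[i-1]) for i in range(4)],np.degrees(np.arctan2(*(p[1]-p[2])[::-1])),np.degrees(np.arctan2(*(p[0]-p[3])[::-1])))
E
python3 m.py
```

```text
grip [ 0.5516018  -0.15666569  0.23493411] 0.0011768887918787575
gripnearend [ 0.55607172 -0.18329792  0.23589996] 0.00069045131101529
tip [ 0.48448211 -0.16876514  0.177878  ] 0.004013191986775738
post [ 0.61652479 -0.14644044  0.18806538] 0.0006057211758870577
plate [[0.58338744 0.32329364]
 [0.61053334 0.13022196]
 [0.46743026 0.10445102]
 [0.43110711 0.29987513]] [0.52311454 0.21446044]
[np.float64(0.1540705276253971), np.float64(0.19497069697575156), np.float64(0.14540506882442222), np.float64(0.1987711040798411)] 10.208774403756381 8.74276749012425
```

The grip, tip, post and plate all agree, with hook and plate yaw about 9.6°. Next I'll move above the grip.

```bash
python3 -m jog '[0,0,0.976,-0.567,-0.589,-0.07,1, 0,0,0.976,-0.567,-0.589,-0.07,1, 0,0,0.976,-0.567,-0.589,-0.07,1, 0,0,0.976,-0.567,-0.589,-0.07,1, 0,0,0.976,-0.567,-0.589,-0.07,1, 0,0,0.976,-0.567,-0.589,-0.07,1, 0,0,0.976,-0.567,-0.589,-0.07,1, 0,0,0.976,-0.567,-0.589,-0.07,1, 0,0,0.976,-0.567,-0.589,-0.07,1, 0,0,0.976,-0.567,-0.589,-0.07,1, 0,0,0.976,-0.567,-0.589,-0.07,1, 0,0,0.976,-0.567,-0.589,-0.07,1]'
```

```text
t: 1.1
tcp_pos: [0.4455, 0.1423, 0.2741]
tcp_rot: [[-0.166, 0.986, 0.0], [0.986, 0.166, 0.0], [0.0, 0.0, -1.0]]
wrist_force: [1.0, 0.7, -0.2]
finger_gap: 0.997
gripper_force: 0.0
```

```bash
python3 -m jog '[0,0,0,-0.29,0.051,-0.024,1, 0,0,0,-0.29,0.051,-0.024,1, 0,0,0,-0.29,0.051,-0.024,1, 0,0,0,-0.29,0.051,-0.024,1, 0,0,0,-0.29,0.051,-0.024,1, 0,0,0,-0.29,0.051,-0.024,1, 0,0,0,-0.29,0.051,-0.024,1, 0,0,0,-0.29,0.051,-0.024,1, 0,0,0,-0.29,0.051,-0.024,1, 0,0,0,-0.29,0.051,-0.024,1, 0,0,0,-0.29,0.051,-0.024,1, 0,0,0,-0.29,0.051,-0.024,1]'
python3 - <<'E'
from h import *
s=get_state();d=np.array([.5516,-.1567,.216])-s['tcp_pos'];print(s['tcp_pos'],np.array(s['tcp_rot']).T@d)
f=lambda i,k:cv2.resize(i,None,fx=k,fy=k,interpolation=cv2.INTER_CUBIC)
a=f(snap('side','side1')['image'][160:270,220:310],5);b=f(snap('top','top1')['image'][160:240,300:370],5)
o=np.zeros((560,800,3),np.uint8);o[:550,:450]=a;o[:400,450:800]=b
cv2.imwrite('pics/z3.png',o[:,:,::-1])
E
```

```text
t: 2.1
tcp_pos: [0.5438, -0.1319, 0.2981]
tcp_rot: [[-0.168, 0.986, 0.0], [0.986, 0.168, 0.0], [-0.0, 0.0, -1.0]]
wrist_force: [-0.2, -0.9, -0.0]
finger_gap: 1.001
gripper_force: 0.0
[ 0.54379499 -0.13194895  0.29809983] [-0.02570659  0.00351703  0.08210186]
```

View pics/z3.png

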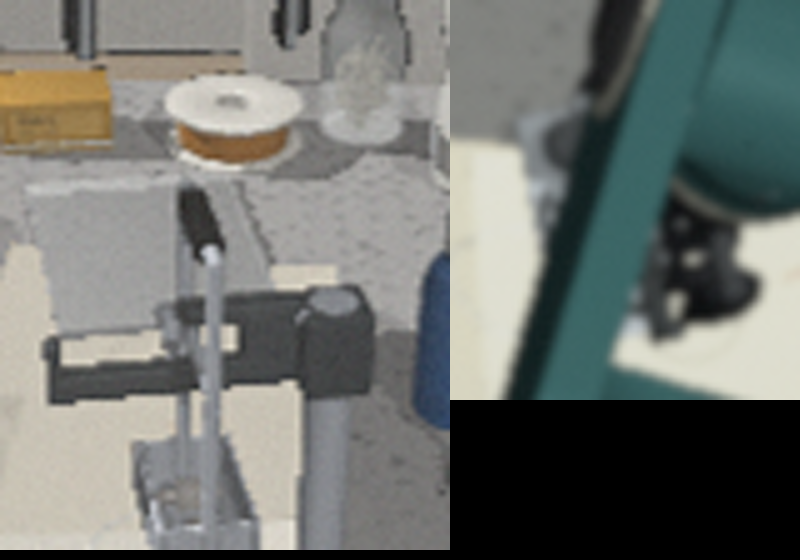

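The side view shows the carrier undisturbed, with the grip at crop (200,220). The top view is blocked by the arm. I'll shift over the grip, descend and close.

```bash
python3 -m jog '[0,0,0,-0.026,0.0035,0,1, 0,0,0,-0.026,0.0035,0,1, 0,0,0,-0.026,0.0035,0.02,1, 0,0,0,-0.026,0.0035,0.04,1, 0,0,0,-0.026,0.0035,0.055,1, 0,0,0,-0.026,0.0035,0.07,1, 0,0,0,-0.026,0.0035,0.078,1, 0,0,0,-0.026,0.0035,0.082,1, 0,0,0,-0.026,0.0035,0.082,1, 0,0,0,-0.026,0.0035,0.082,1]'
python3 - <<'E'
from h import *
f=lambda i,k:cv2.resize(i,None,fx=k,fy=k,interpolation=cv2.INTER_CUBIC)
a=f(snap('side','side2')['image'][140:260,200:330],5)
cv2.imwrite('pics/z4.png',a[:,:,::-1])
E
```

```text
t: 3.03
tcp_pos: [0.552, -0.1583, 0.2167]
tcp_rot: [[-0.166, 0.986, 0.001], [0.986, 0.166, -0.0], [-0.0, 0.001, -1.0]]
wrist_force: [0.4, -0.7, 0.1]
finger_gap: 0.999
gripper_force: 0.0
```

View pics/z4.png

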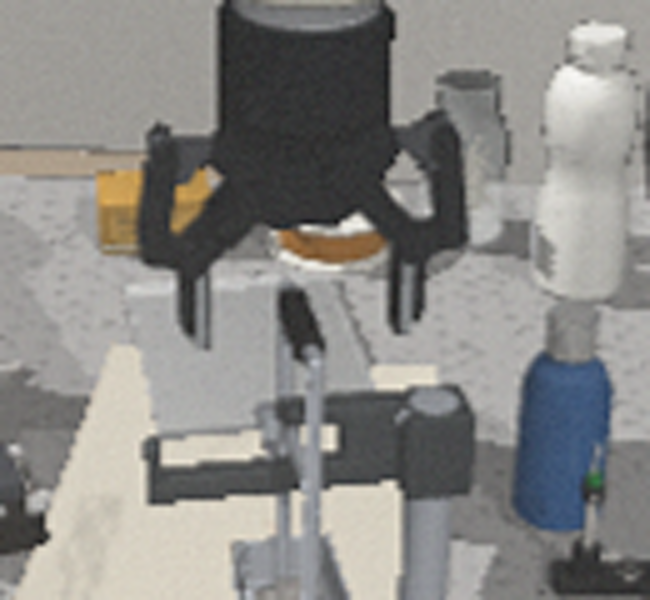

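The fingers, at x=195 and 405, straddle the grip block at 300 and are centred on it. Closing now.

```bash
python3 -m jog '[0,0,0,0,0,0,0.3, 0,0,0,0,0,0,0, 0,0,0,0,0,0,-0.3, 0,0,0,0,0,0,-0.5, 0,0,0,0,0,0,-0.6, 0,0,0,0,0,0,-0.8, 0,0,0,0,0,0,-1, 0,0,0,0,0,0,-1, 0,0,0,0,0,0,-1, 0,0,0,0,0,0,-1, 0,0,0,0,0,0,-1, 0,0,0,0,0,0,-1]'
```

```text
t: 4.08
tcp_pos: [0.5518, -0.1583, 0.2161]
tcp_rot: [[-0.166, 0.986, 0.0], [0.986, 0.166, -0.0], [-0.0, 0.0, -1.0]]
wrist_force: [-0.3, -0.1, 2.3]
finger_gap: 0.157
gripper_force: 59.2
```

Gripped at about 13 mm opening. I'll lift 3 mm, then press slowly outwards through the keeper.

```bash
python3 -m jog '[0,0,0,0,0,-0.003,-1, 0,0,0,0,0,-0.003,-1, 0,0,0,0,-0.004,-0.003,-1, 0,0,0,0,-0.008,-0.003,-1, 0,0,0,0,-0.012,-0.003,-1, 0,0,0,0,-0.016,-0.003,-1, 0,0,0,0,-0.02,-0.003,-1, 0,0,0,0,-0.02,-0.003,-1]'
```

```text
t: 4.75
tcp_pos: [0.5314, -0.1617, 0.219]
tcp_rot: [[-0.166, 0.986, 0.0], [0.986, 0.166, -0.0], [-0.0, 0.0, -1.0]]
wrist_force: [0.6, 0.5, -6.1]
finger_gap: 0.15
gripper_force: 58.2
```

```bash
python3 -m jog '[0,0,0,0,-0.004,0,-1, 0,0,0,0,-0.008,0,-1, 0,0,0,0,-0.012,0,-1, 0,0,0,0,-0.016,0,-1, 0,0,0,0,-0.020,0,-1, 0,0,0,0,-0.024,0,-1, 0,0,0,0,-0.028,0,-1, 0,0,0,0,-0.029,0,-1, 0,0,0,0,-0.029,0,-1, 0,0,0,0,-0.029,0,-1]'
python3 - <<'E'
from h import *
f=lambda i,k:cv2.resize(i,None,fx=k,fy=k,interpolation=cv2.INTER_CUBIC)
a=f(snap('side','side3')['image'][170:270,210:310],6)
cv2.imwrite('pics/z5.png',a[:,:,::-1])
E
```

```text
t: 5.58
tcp_pos: [0.5035, -0.1664, 0.219]
tcp_rot: [[-0.166, 0.986, 0.0], [0.986, 0.166, -0.0], [-0.0, 0.0, -1.0]]
wrist_force: [0.5, 0.8, -4.4]
finger_gap: 0.153
gripper_force: 58.7
```

View pics/z5.png

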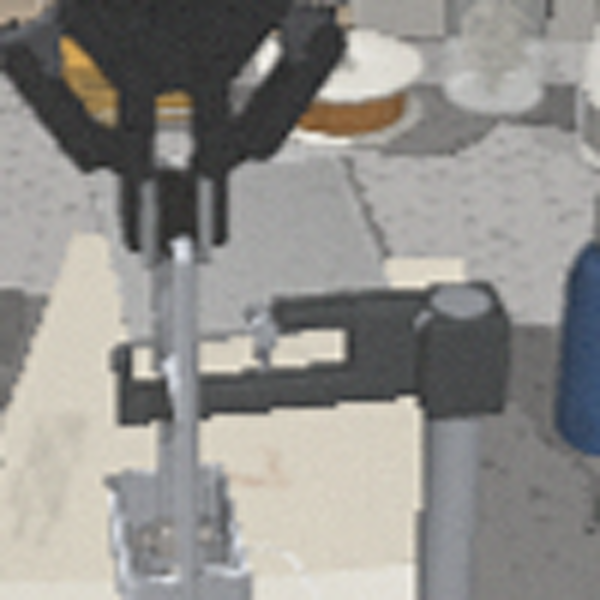

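The bar is in the mouth and the keeper (265,330) has sprung shut behind it. I'll lift 23 mm and go on outwards.

```bash
python3 -m jog '[0,0,0,0,0,-0.008,-1, 0,0,0,0,0,-0.016,-1, 0,0,0,0,0,-0.023,-1, 0,0,0,0,0,-0.023,-1, 0,0,0,0,-0.01,-0.023,-1, 0,0,0,0,-0.022,-0.023,-1, 0,0,0,0,-0.034,-0.023,-1, 0,0,0,0,-0.046,-0.023,-1, 0,0,0,0,-0.058,-0.023,-1, 0,0,0,0,-0.07,-0.023,-1, 0,0,0,0,-0.08,-0.023,-1, 0,0,0,0,-0.08,-0.023,-1]'
```

```text
t: 6.63
tcp_pos: [0.4229, -0.1801, 0.2423]
tcp_rot: [[-0.165, 0.986, 0.001], [0.986, 0.165, -0.001], [-0.001, 0.0, -1.0]]
wrist_force: [-0.2, 0.1, -3.3]
finger_gap: 0.152
gripper_force: 58.7
```

```bash
python3 -m jog '[0,0,0,0.005,0.002,-0.015,-1, 0,0,0,0.02,0.009,-0.03,-1, 0,0,0,0.04,0.0176,-0.03,-1, 0,0,0,0.06,0.0264,-0.03,-1, 0,0,0,0.08,0.0352,-0.03,-1, 0,0,0,0.1,0.044,-0.03,-1, 0,0,0,0.12,0.0528,-0.03,-1, 0,0,0,0.14,0.0616,-0.03,-1, 0,0,0,0.16,0.07,-0.03,-1, 0,0,0,0.18,0.079,-0.03,-1, 0,0,0,0.195,0.086,-0.03,-1, 0,0,0,0.2,0.088,-0.03,-1]' && python3 -m jog '[0,0,0,0.01,0.004,0,-1, 0,0,0,0.03,0.013,0,-1, 0,0,0,0.05,0.022,0,-1, 0,0,0,0.07,0.031,0,-1, 0,0,0,0.09,0.04,0,-1, 0,0,0,0.11,0.048,0,-1, 0,0,0,0.13,0.057,0,-1, 0,0,0,0.15,0.066,0,-1, 0,0,0,0.165,0.072,0,-1, 0,0,0,0.172,0.0756,0,-1, 0,0,0,0.172,0.0756,0,-1, 0,0,0,0.172,0.0756,0,-1]'
```

```text
t: 7.63
tcp_pos: [0.4785, 0.034, 0.2718]
tcp_rot: [[-0.168, 0.986, -0.0], [0.986, 0.168, 0.001], [0.001, 0.0, -1.0]]
wrist_force: [-0.2, -1.6, -3.7]
finger_gap: 0.154
gripper_force: 58.7
t: 8.63
tcp_pos: [0.5241, 0.2138, 0.2718]
tcp_rot: [[-0.166, 0.986, -0.0], [0.986, 0.166, -0.0], [-0.0, -0.0, -1.0]]
wrist_force: [0.1, 0.1, -2.3]
finger_gap: 0.155
gripper_force: 58.7
```

```bash
python3 -m jog '[0,0,0,0,0,0.01,-1, 0,0,0,0,0,0.025,-1, 0,0,0,0,0,0.04,-1, 0,0,0,0,0,0.055,-1, 0,0,0,0,0,0.07,-1, 0,0,0,0,0,0.082,-1, 0,0,0,0,0,0.09,-1, 0,0,0,0,0,0.096,-1, 0,0,0,0,0,0.098,-1, 0,0,0,0,0,0.098,-1]'
python3 - <<'E'
from h import *
c=snap('side','side4');f=lambda i,k:cv2.resize(i,None,fx=k,fy=k,interpolation=cv2.INTER_CUBIC)
cv2.imwrite('pics/z6.png',f(c['image'][140:240,200:310],6)[:,:,::-1])
S=ld('side0')
for P in[(.583,.323,.008),(.6105,.130,.008),(.467,.104,.008),(.431,.300,.008)]:
    u,v=proj(S,P);print((u-200)*6,(v-140)*6)
print(get_state()['wrist_force'])
E
```

```text
t: 9.47
tcp_pos: [0.5241, 0.2143, 0.1738]
tcp_rot: [[-0.166, 0.986, -0.0], [0.986, 0.166, -0.0], [-0.0, -0.0, -1.0]]
wrist_force: [-0.3, -0.5, -3.2]
finger_gap: 0.151
gripper_force: 58.7
404.4695264335728 325.73345751504223
461.588863711507 493.4029273703633
192.4901980475799 515.7815863488379
153.7277257552742 339.9152165736232
[-0.746782    0.43059159 -2.22268338]
```

View pics/z6.png

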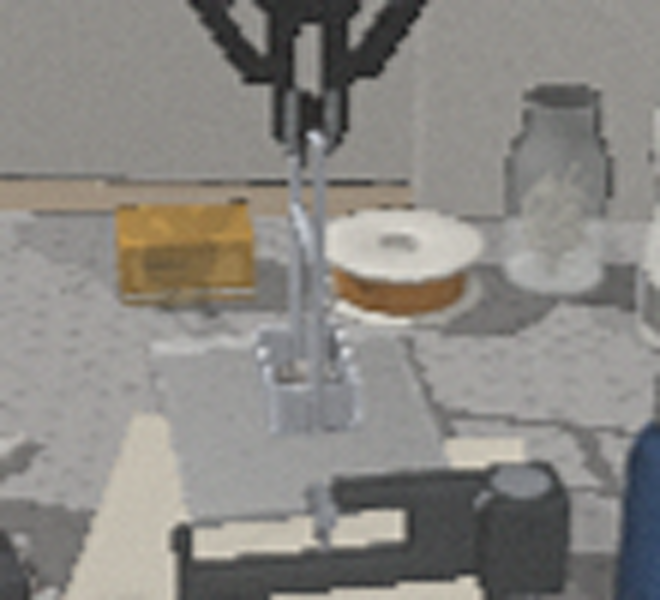

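The plate corners at (153,343), (190,517) and (408,335) match the top-view measurement, and the tray is centred over the plate. I'll creep down.

```bash
python3 -m jog '[0,0,0,0,0,0.002,-1, 0,0,0,0,0,0.004,-1, 0,0,0,0,0,0.006,-1, 0,0,0,0,0,0.007,-1, 0,0,0,0,0,0.008,-1, 0,0,0,0,0,0.008,-1]' && python3 -m jog '[0,0,0,0,0,0.0005,-1, 0,0,0,0,0,0.001,-1, 0,0,0,0,0,0.001,-1]'
```

```text
t: 10.02
tcp_pos: [0.524, 0.2143, 0.1658]
tcp_rot: [[-0.166, 0.986, -0.0], [0.986, 0.166, -0.0], [-0.0, -0.0, -1.0]]
wrist_force: [0.6, 0.3, -3.3]
finger_gap: 0.149
gripper_force: 58.7
t: 10.27
tcp_pos: [0.5241, 0.2143, 0.1649]
tcp_rot: [[-0.166, 0.986, -0.0], [0.986, 0.166, -0.0], [-0.0, -0.0, -1.0]]
wrist_force: [-0.7, -0.2, -3.2]
finger_gap: 0.151
gripper_force: 58.7
```

```bash
python3 -m jog '[0,0,0,0,0,0.0005,-1, 0,0,0,0,0,0.001,-1, 0,0,0,0,0,0.001,-1]' && python3 -m jog '[0,0,0,0,0,0.0005,-1, 0,0,0,0,0,0.0005,-1]'
```

```text
t: 10.52
tcp_pos: [0.5242, 0.2143, 0.1643]
tcp_rot: [[-0.166, 0.986, 0.001], [0.986, 0.166, 0.0], [0.0, 0.001, -1.0]]
wrist_force: [-0.2, 0.3, 0.8]
finger_gap: 0.151
gripper_force: 59.2
t: 10.68
tcp_pos: [0.5243, 0.2144, 0.1643]
tcp_rot: [[-0.166, 0.986, 0.001], [0.986, 0.166, 0.0], [0.0, 0.001, -1.0]]
wrist_force: [-1.4, 0.2, 4.8]
finger_gap: 0.147
gripper_force: 59.9
```

It's down. I'll ease off, open and withdraw upwards.

```bash
python3 -m jog '[0,0,0,0,0,-0.0005,-1, 0,0,0,0,0,-0.0005,-0.85, 0,0,0,0,0,-0.0005,-0.7, 0,0,0,0,0,-0.0005,-0.5, 0,0,0,0,0,-0.0005,-0.2, 0,0,0,0,0,-0.0005,0.2, 0,0,0,0,0,-0.0005,0.4, 0,0,0,0,0,-0.0005,0.4, 0,0,0,0,0,-0.0005,0.4, 0,0,0,0,0,-0.0005,0.4]' && python3 -m jog '[0,0,0,0,0,-0.01,0.4, 0,0,0,0,0,-0.02,0.4, 0,0,0,0,0,-0.03,0.4, 0,0,0,0,0,-0.045,0.4, 0,0,0,0,0,-0.06,0.4, 0,0,0,0,0,-0.08,0.4, 0,0,0,0,0,-0.1,0.4, 0,0,0,0,0,-0.12,0.4, 0,0,0,0,0,-0.12,0.4, 0,0,0,0,0,-0.12,0.4, 0,0,0,0,0,-0.12,0.4, 0,0,0,0,0,-0.12,0.4]'
python3 - <<'E'
from h import *
c=snap('side','side5');f=lambda i,k:cv2.resize(i,None,fx=k,fy=k,interpolation=cv2.INTER_CUBIC)
cv2.imwrite('pics/z7.png',f(c['image'][120:240,190:320],5)[:,:,::-1])
E
```

```text
t: 11.52
tcp_pos: [0.5241, 0.2143, 0.164]
tcp_rot: [[-0.166, 0.986, 0.0], [0.986, 0.166, 0.0], [0.0, 0.0, -1.0]]
wrist_force: [0.2, 0.6, 0.9]
finger_gap: 0.7
gripper_force: 0.0
t: 12.52
tcp_pos: [0.5239, 0.2142, 0.2834]
tcp_rot: [[-0.166, 0.986, -0.001], [0.986, 0.166, -0.0], [-0.0, -0.001, -1.0]]
wrist_force: [-0.6, 1.0, -1.4]
finger_gap: 0.703
gripper_force: 0.0
```

View pics/z7.png

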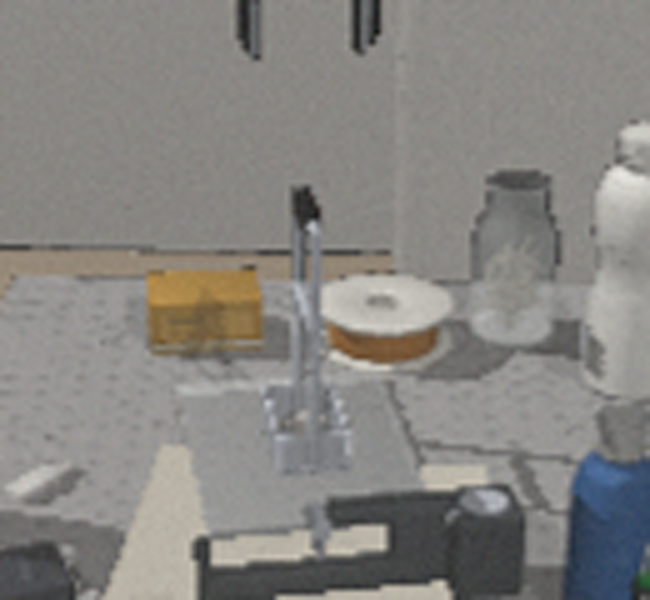

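The carrier (310,330) stands upright near the middle of the plate. The keeper (318,525) is shut, the fingers are clear, and the carton and bottle haven't moved.

```bash
python3 -c "
from plant import *
print(sign_off())"
```

```text
the job is handed in; nothing more can be done
None
```

The carrier is off the hook and standing upright near the middle of the clear plate, released; the keeper has sprung shut, the bottle and carton look unmoved, and I handed the job in at about 12.5 s (no verdict came back).

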